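# Fit a cell in the work lamp and press its lid catches home

### The arm

A 6-joint arm with a two-finger parallel gripper is mounted at the origin on the work surface. World frame = base frame: x ahead of the robot, y to its left, z up, the work surface at z = 0. Lengths are in mm, angles in rad, forces in N, time in s.
With the tool pointing down it reaches from about 275 to 1000 mm from the base axis. Payload 8.4 kg.
Tool frame: the origin (TCP) lies midway between the tips of the shut fingers; the grasp point (between the pads) lies arm.pinch_z behind it (arm.pinch_z is the distance from the TCP to the grasp point, in mm); z points along the fingers, y is the direction in which the jaws open and shut (so a half turn about z gives the same grasp; the last joint's range is limited). The gripper opens to 85 mm and grips with 20 to 120 N. Pads are 22 mm wide; open, the fingers measure 114 mm over their backs; the gripper's body (76 mm by 85 mm) begins 54 mm behind the grasp point. The pads swing forward as they close: fully open they stand 13 mm farther back than shut.
Start: joints at [-1.128, 0.353, 1.633, -0, 1.155, -0.002], TCP at [268.922, -564.189, 231.281] pointing down, gripper open.
Joint ranges: [-2.63, 2.63], [-0.92, 2.1], [0.06, 2.66], [-1.3, 4.44], [0, 2.69], [-3.02, 3.02]. Speed limits (rad/s): [2.22, 2.22, 2.79, 3.14, 3.14, 3.14].

### API

Orientations are given as a unit quaternion [w, x, y, z].
In Python, from cell import arm gives the robot as it stands.
- The arm moves only by the tool drive_tool, never from a script. Its argument "commands" is a list of rows, each an object with "travel": the shift along the world's x, y, z in mm, a list of three; "spin": the turn about the world's z in degrees; "jaw": the opening, from 0 (shut) to 1 (fully open). A call has 1 to 12 rows; each row is the pose to reach, as a shift and turn from the pose commanded when the call began; what a row does not reach only later rows make up. A row lasts 1/12 s, in which the tool goes at most 41.7 mm and 7.16 degrees, less where a joint would pass 70% of its speed; a pose out of reach is approached as far as the arm can. A call with a gripper value outside its range is refused whole. The fingers move at their own pace and stop on an object; "force" is the grip in N (left out, the last holds). Time passes only in rows, so rows that repeat a pose let the fingers close. It gives the time, the measured TCP pose, the force and the opening at its end, in the units of the state.
- arm.get_state(): the state, without advancing time (a new reading comes with each control period).
- arm.read_camera(name): name is "scene" or "top" or "wrist"; returns the picture (480x640x3 uint8, blue, green, red); there is no depth.
- arm.calibration(name): a dict with "fx", "fy", "cx", "cy" (pixels), "k1" (the pictures are not rectified: a ray, as slopes to the right and down, at radius r is drawn at 1 + k1 r^2 times it, then the intrinsics apply), "extrinsics" (4x4, takes a point from world to camera coordinates). Camera axes: x right, y up, looking along -z (the intrinsics and any distortion apply to the point x, -y, -z); pixel columns grow to the right and rows downward; lengths in mm; the calibration is good to about 2 mm. A picture is of the moment at which its call begins: read the wrist's pose just before it. calibration takes no time and is no camera call; for the wrist camera it gives the pose at the moment of the call.
- arm.job_done(): hands the job in, once; it reports no verdict.
The state is a dict: "t": time; "qpos": joint angles; "dq": joint speeds; "joint_efforts": joint torques, N m; "ee_pos": TCP position; "orientation": TCP orientation; "wrist_force": force on the tool from outside, world axes, zero at the start; "torque": the same for the moment, N m; "opening": finger opening in mm.
Only numpy, scipy, OpenCV 4.12 (cv2) and the standard library are available. Lean on these libraries where they do the work, as an engineer would, in place of code of your own. Each camera call takes 0.05 s, during which the arm holds its last target.

### The job

One of the two work lamps stands open with an empty battery bay: take the lowest cell from the sloping rack, letting the next one roll down to the stop, and lay it in the lamp's cradle. Then swing the lid fully shut and press both of the steel catches on it fully down. Do not disturb the other lamp or anything else on the bench.

Things in the scene. Friction and masses are not known exactly. Their poses are not given: they have to be found in the camera images.
- lamp: the open work lamp, fixed by its magnetic base: a black box 104 (x) x 120 (y) x 54 mm high without the lid, 4 mm walls, open at the top; origin at the centre of its underside, z up. The lid's hinge lies along the top of its -x side. Inside, on a floor 12 mm above the underside, stands a grey cradle for one cell, 46 mm (x) x 40 mm (y), centred 12 mm towards +x; left and right of it (y from 20 to 56 mm either side) the box is free down to its floor
- lamp_bay (a point): centre of a cell that lies properly in the cradle, with its length along the lamp's y axis; 35 mm above the lamp's underside. The cradle is a trough with flared sides, about 27 mm wide at the bottom, its floor 13 mm below this point; its sides reach up to about this point and the cell's ends overhang by 5 mm. Axes as the lamp's
- lamp_lid (a joint): angle of the lamp's lid, rad: 0 shut, about 1.57 upright, up to 2.2 leaning back over the -x side. The lid is a grey plate 104 mm long from hinge to free edge, 120 mm wide, 6 mm thick; a stiff hinge (0.16 N m) keeps it where it is left
- lamp_lid_hinge (a point): middle of the hinge line (along the lamp's y), at the lid's lower face, 52 mm towards -x from the lamp's centre and 54 mm above its underside. With the lid at angle a, a point d from the hinge on that face lies d cos(a) towards the lamp's +x and d sin(a) above; the outer face, which carries the catches and looks up when shut and away from the box (-x) when open, is 6 mm farther out
- lamp_catch_left (a joint): how far the left (+y) catch is pressed into the lid, m: 0 out, 0.008 fully home. It moves square to the lid, needs about 9 N (more than the lid's hinge), and stays where it is left
- lamp_catch_left_top (a point): centre of the left catch's top. The catch is a steel block 14 (x) x 18 (y) mm on the lid's outer face, 88 mm from the hinge and 36 mm left of the middle; it stands 10 mm proud of the lid when out and 2 mm when fully home
- lamp_catch_right (a joint): the same for the right (-y) catch, 36 mm right of the middle
- lamp_catch_right_top (a point): centre of the right catch's top
- rack: the cell rack, fixed: an aluminium chute sloping down towards its -x end at 0.2 rad, about 135 mm long, 60 mm wide over its side lips, on a 36 mm wide foot; origin under its middle, z up. At its low end is a stop 36 mm wide whose top is about level with the lowest cell's centre; beside the lowest cell there are no lips and the chute is only 36 mm wide, so that the cell overhangs it by 7 mm at each end
- rack_spot1 (a point): centre of a cell that lies against the rack's stop (about 49 mm above the bench); axes as the rack's
- rack_spot2 (a point): centre of the second place of the rack, 26 mm up the slope
- rack_spot3 (a point): centre of the third place of the rack, 26 mm farther up
- cell_1: the lowest cell: a steel and black battery cell 26 mm across and 50 mm long, about 80 g, lying along the rack's y axis; origin at its centre, its own y axis is its length (x and z turn as it rolls)
- cell_2: the second cell in the rack, alike, touching the first
- cell_3: the third cell, alike
- cell_4: the fourth and last cell, alike
- other_lamp: the other work lamp, alike, its lid shut (60 mm high) and catches home; it stays as it is
- punch: dark steel rod punch 12 mm thick, 130 mm long; a bystander
- tin: small flat tin 48 mm across, 35 mm high; a bystander
- wood_form: wooden forming block on a board, 130 x 150 x 93 mm; a bystander
- flange: steel flange ring 60 mm across, 14 mm high; a bystander
- screwdriver: screwdriver lying on the bench; a bystander
Not all that is in view belongs to the job. Leave any blue or brown look-alike of the rack alone. Leave any green look-alike of the lamp alone.

How it is judged:
By the outcome, as a careful person would: the job done as asked, in the order asked, and still so for the second after the job is handed in, with the robot touching nothing.
It also fails if it takes over 64 s, if anything falls off the work surface, if the arm or the gripper's body presses on something with over 40 N, if the wrist force passes 120 N, or if a joint passes its speed limit or range.

## Working session

There is one attempt and no reset: what is moved stays moved. The work goes in short steps, Python scripts to look and compute and a tool call to move; the robot and the scene stay as the last step left them, time stands still between calls to the robot, and variables do not carry over. Pictures are saved under pics/ and viewed, and the job is handed in when it is done.

Besides the shell and the picture viewer there is one more tool, called after "Emit:" by a JSON object that holds its "fn" and its "kwargs", one argument or row to a line. drive_tool: Moves the arm, as the interface text tells. Its arguments: {"type":"object","properties":{"commands":{"type":"array","items":{"type":"object","properties":{"travel":{"type":"array","items":{"type":"number"}},"spin":{"type":"number"},"jaw":{"type":"number"}}}},"force":{"type":"number"}},"required":["commands"]}

```bash
ls; mkdir -p pics
python3 - <<'E'
from cell import arm
import cv2
for n in("scene","top","wrist"):
    c=arm.calibration(n); print(n,c)
    cv2.imwrite(f"pics/{n}0.png",arm.read_camera(n))
print(arm.get_state(), arm.pinch_z)
E
```

```text
pics
scene {'fx': 586.223180269498, 'fy': 586.223180269498, 'cx': 323.67496062269146, 'cy': 247.89723267945698, 'k1': -0.1777013233471316, 'extrinsics': array([[ 7.34779409e-01,  6.78213371e-01,  1.12179715e-02,
        -4.30754072e+02],
       [-5.20556102e-01,  5.53215479e-01,  6.50364497e-01,
         2.41054551e+02],
       [ 4.34879942e-01, -4.83714024e-01,  7.59539452e-01,
        -1.61549222e+03],
       [ 0.00000000e+00,  0.00000000e+00,  0.00000000e+00,
         1.00000000e+00]])}
top {'fx': 623.9187736585893, 'fy': 623.9187736585893, 'cx': 324.72311584359267, 'cy': 246.15712642779292, 'k1': -0.044195276310964614, 'extrinsics': array([[ 8.31772148e-03, -9.99815512e-01,  1.73134969e-02,
         1.40343927e+00],
       [ 9.83767545e-01,  1.12855006e-02,  1.79092309e-01,
        -5.63231126e+02],
       [-1.79254660e-01,  1.55428164e-02,  9.83679921e-01,
        -1.38295505e+03],
       [ 0.00000000e+00,  0.00000000e+00,  0.00000000e+00,
         1.00000000e+00]])}
wrist {'fx': 365.70140137301263, 'fy': 365.70140137301263, 'cx': 323.6279534404261, 'cy': 234.29592201824462, 'k1
[... 402 characters left out ...]
rray([-1.12839796e+00,  3.53522580e-01,  1.63392986e+00,  2.37785845e-05,
        1.15518567e+00, -2.38236345e-03]), 'dq': array([ 1.09876711e-04, -2.49868448e-03, -2.72607266e-03, -4.15142810e-04,
       -4.27295725e-06, -1.24809690e-03]), 'joint_efforts': array([-1.25601769e-04, -6.05637288e+01, -3.42339599e+01, -8.61563399e-05,
        6.13099983e-03,  1.46274306e-05]), 'ee_pos': array([ 268.78295847, -563.87407176,  230.72750679]), 'orientation': array([-5.12502263e-04,  9.75373939e-01,  2.20557033e-01, -1.03466521e-04]), 'wrist_force': array([-0.5670333 ,  0.0529427 , -0.02306152]), 'torque': array([ 0.05515934,  0.04545448, -0.00325063]), 'opening': 85.3363323220124} 18.700000000000003
```

View pics/scene0.png

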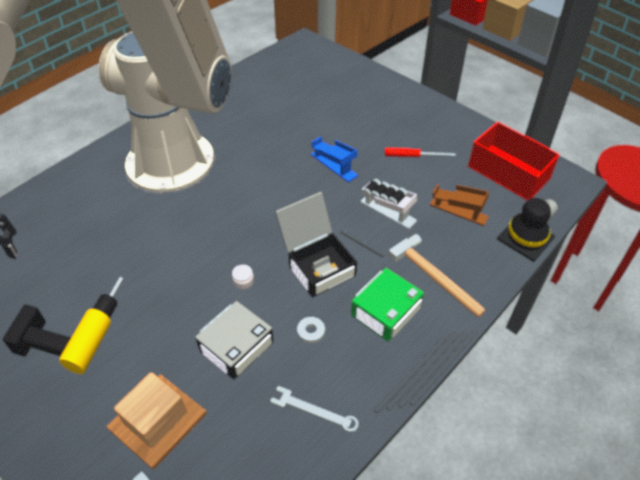

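View pics/top0.png

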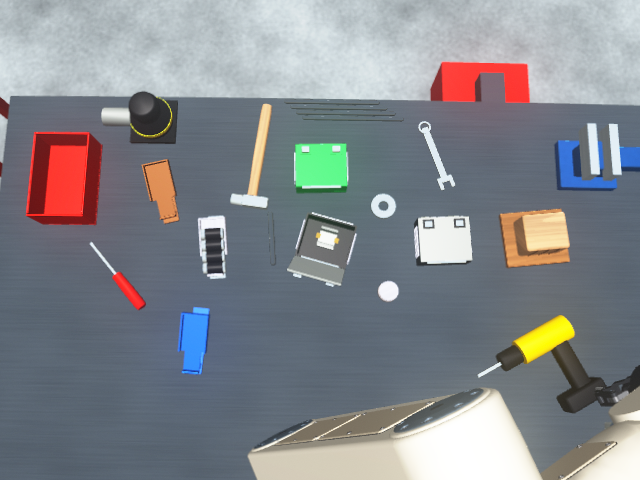

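View pics/wrist0.png

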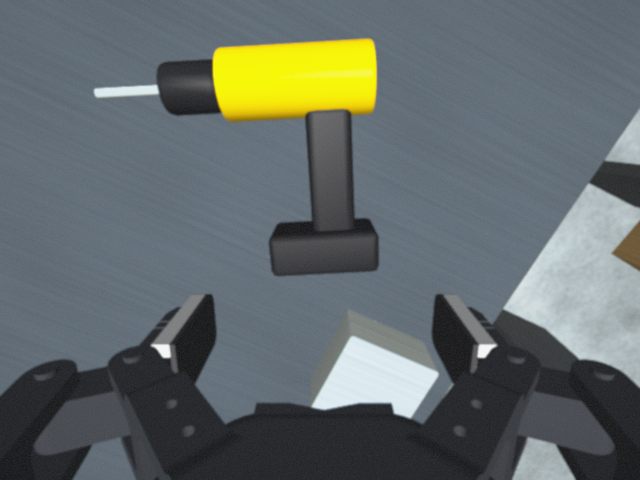

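The rack could be the aluminium one (212,247 in top), the blue one (195,340) or the brown one (160,190). The lamp could be the open one (325,247), the shut grey one (443,240) or the green one (320,165). By the description I choose the aluminium rack and the open lamp, and check both in a close crop.

```bash
cat > h.py <<'E'
import numpy as np, cv2
def ray(c,u,v):
    K=np.array([[c['fx'],0,c['cx']],[0,c['fy'],c['cy']],[0,0,1.]])
    p=cv2.undistortPoints(np.array([[[u,v]]],float),K,np.array([c['k1'],0,0,0.]))[0,0]
    E=np.array(c['extrinsics']);R=E[:3,:3];o=-R.T@E[:3,3]
    return o,R.T@np.array([p[0],-p[1],-1.])
def at_z(c,u,v,z):
    o,d=ray(c,u,v); return o+d*(z-o[2])/d[2]
def proj(c,P):
    E=np.array(c['extrinsics']);P=np.atleast_2d(np.array(P,float));q=P@E[:3,:3].T+E[:3,3]
    x=q[:,0]/-q[:,2];y=-q[:,1]/-q[:,2];s=1+c['k1']*(x*x+y*y)
    return np.c_[c['fx']*x*s+c['cx'],c['fy']*y*s+c['cy']]
def crop(im,x0,y0,w,h,f,name):
    a=cv2.resize(im[y0:y0+h,x0:x0+w],None,fx=f,fy=f,interpolation=cv2.INTER_CUBIC)
    cv2.imwrite(name,a)
E
python3 - <<'E'
import cv2
from h import *
t=cv2.imread('pics/top0.png');s=cv2.imread('pics/scene0.png')
a=cv2.resize(t[200:300,180:260],None,fx=5,fy=5,interpolation=2)
b=cv2.resize(t[200:300,280:360],None,fx=5,fy=5,interpolation=2)
cv2.imwrite('pics/topc.png',np.hstack([a,b]))
a=cv2.resize(s[160:260,340:440],None,fx=4,fy=4,interpolation=2)
b=cv2.resize(s[190:300,270:370],None,fx=4,fy=4,interpolation=2)[:400]
cv2.imwrite('pics/scc.png',np.hstack([a,b]))
E
```

```text
(no output)
```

View pics/topc.png

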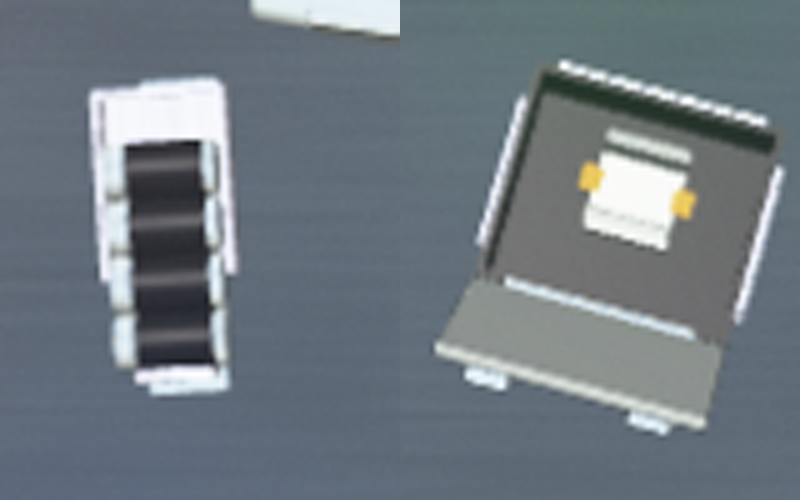

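View pics/scc.png

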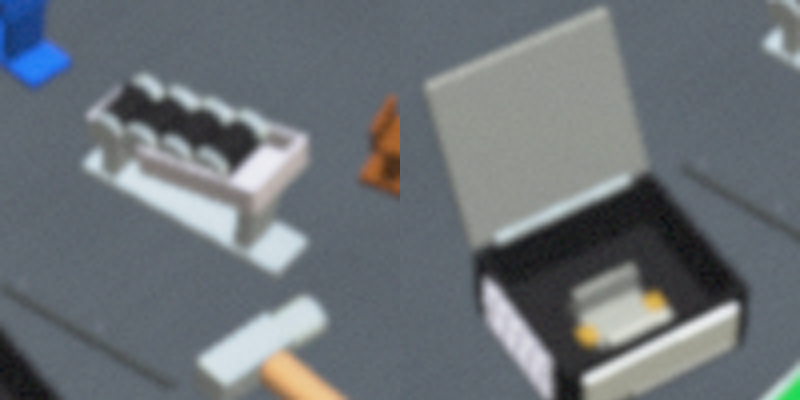

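The crops confirm it. The aluminium rack holds four cells, with its low end towards the robot (the stop is at about top 214,276). The open lamp has an empty cradle at about (326,239). Next is a rough fit of both.

```bash
cat > fit.py <<'E'
from h import *
from cell import arm
from scipy.optimize import least_squares
T=arm.calibration('top');S=arm.calibration('scene')
def lampP(p,L):
    x,y,w=p[:3];R=np.array([[np.cos(w),-np.sin(w),0],[np.sin(w),np.cos(w),0],[0,0,1]])
    return np.array(L)@R.T+[x,y,0]
def lid(a,d,s,o): return [-52+d*np.cos(a)-o*np.sin(a),s,54+d*np.sin(a)+o*np.cos(a)]
def pt(p):
    a=p[3]
    return lampP(p,[[52,60,54],[52,-60,54],lid(a,104,60,6),lid(a,104,-60,6)])
def ps(p):
    a=p[3]
    return lampP(p,[lid(a,104,-60,0),lid(a,104,60,0),[52,60,54],[52,-60,54]])
ut=np.array([[308,213.6],[356,227],[287.4,270],[341,285]])
us=np.array([[276.8,211.3],[321.8,192],[356.3,264.3],[311,287]])
f=lambda p:np.r_[(proj(T,pt(p))-ut).ravel(),(proj(S,ps(p))-us).ravel()]
r=least_squares(f,[550,0,-.29,1.6],x_scale=[100,100,.1,.1],loss='soft_l1')
print('lamp',r.x.round(3));print(f(r.x).reshape(-1,2).round(1))
lp=r.x
for u,v,z in [(170,340,49),(168,283,54.2),(162,168,64.5)]:
    print(at_z(T,180+u/5,200+v/5,z).round(1))
E
python3 fit.py
```

```text
lamp [ 5.75404e+02  3.63500e+00 -2.71000e-01  2.00500e+00]
[[-0.5 -1.2]
 [ 1.4 -0.4]
 [-0.5 -0.2]
 [ 0.2  0.3]
 [-1.   0.8]
 [ 0.4  0.4]
 [ 0.  -2.4]
 [-0.4 -3. ]]
[509.9 259.3  49. ]
[535.4 260.4  54.2]
[586.9 263.6  64.5]
```

Run:
```python
from h import *
from cell import arm
from scipy.spatial.transform import Rotation as Ro
s=arm.get_state();q=s['orientation'];R=Ro.from_quat([q[1],q[2],q[3],q[0]]).as_matrix()
E=arm.calibration('wrist')['extrinsics'];o=-E[:3,:3].T@E[:3,3]
print(R.round(3),(R.T@(o-s['ee_pos'])).round(1),(R.T@(-E[2,:3])).round(3),s['t'])
```

```text
[[ 0.903  0.43  -0.   ]
 [ 0.43  -0.903  0.001]
 [ 0.    -0.001 -1.   ]] [  69.1    0.2 -142.1] [-0.277 -0.     0.961] 0.15
```

Emit:
{"fn": "drive_tool", "kwargs": {
  "commands": [
    {"travel": [20, 41, 3], "spin": -7, "jaw": 0.75},
    {"travel": [40, 80, 6], "spin": -14},
    {"travel": [55, 115, 6], "spin": -21},
    {"travel": [73, 152, 9], "spin": -28},
    {"travel": [91, 189, 10], "spin": -35},
    {"travel": [109, 226, 12], "spin": -41},
    {"travel": [127, 263, 14], "spin": -41},
    {"travel": [145, 300, 16], "spin": -41},
    {"travel": [163, 338, 18], "spin": -41},
    {"travel": [181, 375, 20], "spin": -41},
    {"travel": [199, 412, 22], "spin": -41},
    {"travel": [217, 450, 24], "spin": -41}
  ]
}}

```text
validation failed for argument at $.co...
```

Emit:
{"fn": "drive_tool", "kwargs": {
  "commands": [
    {"travel": [18, 37, 2]},
    {"travel": [36, 74, 4]},
    {"travel": [54, 110, 5]},
    {"travel": [54, 115, 5]},
    {"travel": [54, 115, 5]},
    {"travel": [54, 115, 5]}
  ]
}}

```text
validation failed for argument at $.co...
```

Run:
```python
from h import *
from cell import arm
import pickle
c=arm.calibration('wrist');s=arm.get_state();im=arm.read_camera('wrist')
cv2.imwrite('pics/w1.png',im);pickle.dump((c,s),open('w1.pkl','wb'));print(s['ee_pos'],s['opening'],s['t'],s['qpos'])
```

```text
[ 268.78295847 -563.87407176  230.72750679] 85.3363323220124 0.15 [-1.12839796e+00  3.53522580e-01  1.63392986e+00  2.37785845e-05
  1.15518567e+00 -2.38236345e-03]
```

View pics/w1.png

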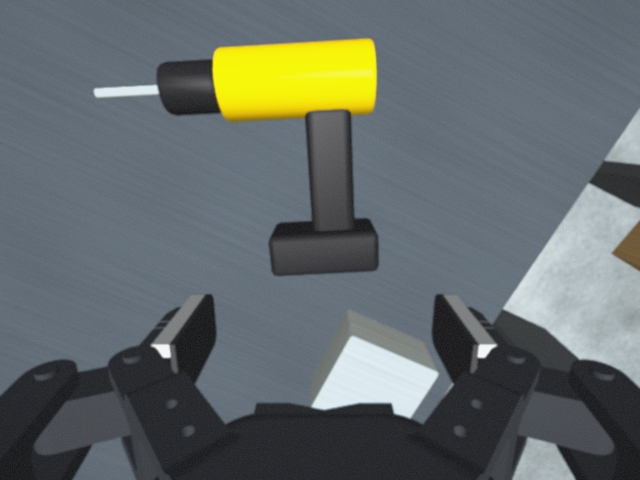

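The move call was refused, so I will give all keys in every row.

Emit:
{"fn": "drive_tool", "kwargs": {
  "commands": [
    {"travel": [18, 37, 2], "spin": -7, "jaw": 0.75},
    {"travel": [36, 75, 4], "spin": -14, "jaw": 0.75},
    {"travel": [55, 115, 6], "spin": -21, "jaw": 0.75},
    {"travel": [73, 152, 8], "spin": -28, "jaw": 0.75},
    {"travel": [91, 189, 10], "spin": -35, "jaw": 0.75},
    {"travel": [109, 226, 12], "spin": -41, "jaw": 0.75},
    {"travel": [127, 263, 14], "spin": -41, "jaw": 0.75},
    {"travel": [145, 300, 16], "spin": -41, "jaw": 0.75},
    {"travel": [163, 338, 18], "spin": -41, "jaw": 0.75},
    {"travel": [181, 375, 20], "spin": -41, "jaw": 0.75},
    {"travel": [199, 412, 22], "spin": -41, "jaw": 0.75},
    {"travel": [217, 449, 24], "spin": -41, "jaw": 0.75}
  ]
}}

```text
t: 1.2
ee_pos: [483.4, -119.3, 255.2]
orientation: [0.0, 0.991, -0.135, 0.0]
wrist_force: [0.6, -0.1, 0.6]
opening: 64.1
```

Emit:
{"fn": "drive_tool", "kwargs": {
  "commands": [
    {"travel": [18, 37, 2], "spin": 0, "jaw": 0.75},
    {"travel": [36, 74, 4], "spin": 0, "jaw": 0.75},
    {"travel": [54, 110, 5], "spin": 0, "jaw": 0.75},
    {"travel": [54, 115, 5], "spin": 0, "jaw": 0.75},
    {"travel": [54, 115, 5], "spin": 0, "jaw": 0.75},
    {"travel": [54, 115, 5], "spin": 0, "jaw": 0.75}
  ]
}}

```text
t: 1.7
ee_pos: [536.5, -6.2, 259.6]
orientation: [0.0, 0.991, -0.134, -0.0]
wrist_force: [-0.6, -1.1, 0.4]
opening: 64.5
```

Run:
```python
from h import *
from cell import arm
import pickle
c=arm.calibration('wrist');s=arm.get_state();im=arm.read_camera('wrist')
cv2.imwrite('pics/w2.png',im);pickle.dump((c,s),open('w2.pkl','wb'));print(s['ee_pos'],s['opening'],s['t'],s['qpos'])
```

```text
[536.48410806  -6.24779882 259.59116315] 64.49402202395191 1.7 [-1.41625783e-02  1.88241408e-01  1.79043838e+00 -4.74799429e-04
  1.16388899e+00  1.82611960e+00]
```

View pics/w2.png

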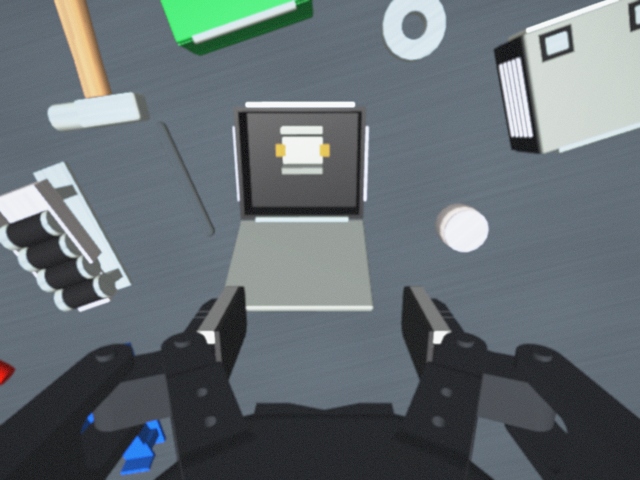

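The lamp shows nearly square here: box rim 237-367 x 107-218, cradle at (302,150), lid's free edge at row ~308. I enlarge it to fit the pose.

Run:
```python
from h import *
im=cv2.imread('pics/w2.png'); crop(im,220,90,160,120,5,'pics/w2a.png'); crop(im,0,150,150,170,3.5,'pics/w2c.png'); crop(im,215,205,170,115,4.5,'pics/w2b.png')
```

```text
(no output)
```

View pics/w2a.png

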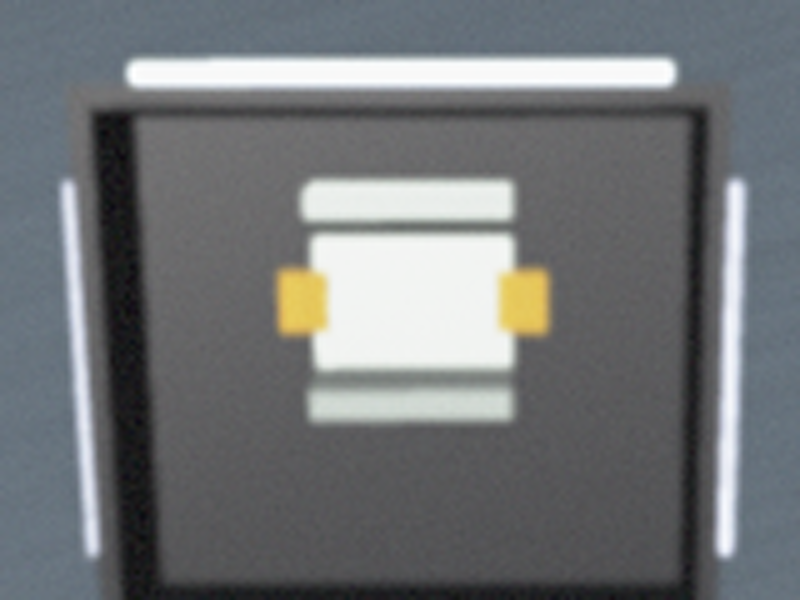

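View pics/w2b.png

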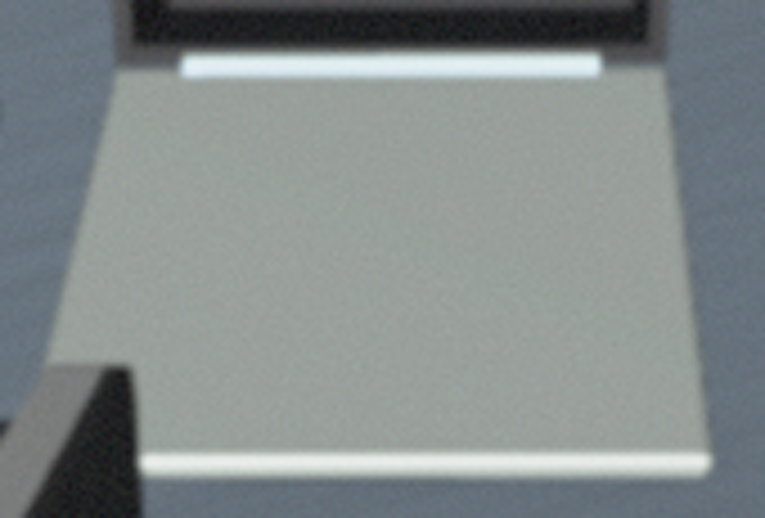

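View pics/w2c.png

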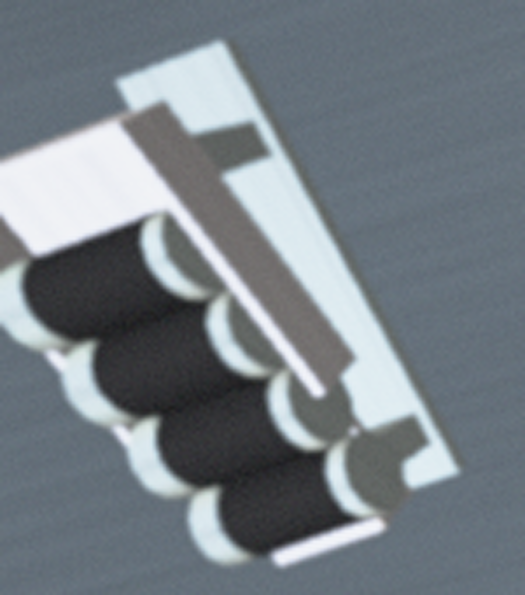

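```bash
cat > fit2.py <<'E'
from h import *
import pickle
from scipy.optimize import least_squares
c,s=pickle.load(open('w2.pkl','rb'))
def lampP(p,L):
    x,y,w=p[:3];R=np.array([[np.cos(w),-np.sin(w),0],[np.sin(w),np.cos(w),0],[0,0,1]])
    return np.array(L)@R.T+[x,y,0]
def lid(a,d,s,o): return [-52+d*np.cos(a)-o*np.sin(a),s,54+d*np.sin(a)+o*np.cos(a)]
U=np.array([[234,108.4],[366,108],[240.1,219],[363.4,219],[372.3,306.1]])
P=lambda p:lampP(p,[[52,60,54],[52,-60,54],[-52,60,54],[-52,-60,54],lid(p[3],104,-60,0)])
f=lambda p:(proj(c,P(p))-U).ravel()
r=least_squares(f,[575,3,-.27,2.0],x_scale=[100,100,.1,.1]);p=r.x
print(p.round(4),f(p).reshape(-1,2).round(1))
# cradle centre check
q=lampP(p,[[12,0,22],[12,24,27],[12,-24,27]]);print(q.round(1),proj(c,q).round(1))
print('bay',lampP(p,[[12,0,35]]))
# cells via lateral profile: ends centre
for u,v,z in [(110,490,49),(170,425,49+5.2),(235,355,49+10.4),(290,285,49+15.6)]: pass
# steel-end face right (−y) of cell1: centre approx
for n,u,v,z in [('1R',372,480,49),('1mid',290,508,62),('2mid',225,440,67.4)]:
    print(n,at_z(c,u/3.5,150+v/3.5,z).round(1))
E
python3 fit2.py
```

```text
[ 5.764017e+02  4.060400e+00 -2.737000e-01  2.013200e+00] [[-1.1 -1.4]
 [ 0.6 -0.3]
 [-0.2  0.7]
 [-0.7  1.2]
 [ 1.1  0.2]]
[[588.    0.8  22. ]
 [594.4  23.9  27. ]
 [581.5 -22.3  27. ]] [[302.3 151. ]
 [278.1 151.2]
 [326.1 151.4]]
bay [[587.95500982   0.81689483  35.        ]]
1R [510.2 234.9  49. ]
1mid [511.8 251.5  62. ]
2mid [537.1 255.3  67.4]
```

Emit:
{"fn": "drive_tool", "kwargs": {
  "commands": [
    {"travel": [-5, 38, 0], "spin": 3, "jaw": 0.75},
    {"travel": [-10, 76, -5], "spin": 6, "jaw": 0.75},
    {"travel": [-16, 114, -10], "spin": 9, "jaw": 0.75},
    {"travel": [-21, 150, -20], "spin": 12, "jaw": 0.75},
    {"travel": [-27, 188, -35], "spin": 15, "jaw": 0.75},
    {"travel": [-32, 225, -45], "spin": 18.5, "jaw": 0.75},
    {"travel": [-37, 260, -55], "spin": 18.5, "jaw": 0.75},
    {"travel": [-37, 265, -60], "spin": 18.5, "jaw": 0.75},
    {"travel": [-37, 265, -60], "spin": 18.5, "jaw": 0.75},
    {"travel": [-37, 265, -60], "spin": 18.5, "jaw": 0.75}
  ]
}}

```text
t: 2.58
ee_pos: [499.9, 257.2, 199.8]
orientation: [0.001, 1.0, 0.026, -0.0]
wrist_force: [0.2, 0.2, 0.2]
opening: 64.1
```

Run:
```python
from h import *
from cell import arm
import pickle
c=arm.calibration('wrist');s=arm.get_state();im=arm.read_camera('wrist')
cv2.imwrite('pics/w3.png',im);pickle.dump((c,s),open('w3.pkl','wb'));print(s['ee_pos'],s['orientation'],s['opening'],s['t'])
```

```text
[499.93496691 257.17104383 199.75185701] [ 5.07075336e-04  9.99667509e-01  2.57772334e-02 -3.85549443e-04] 64.06808660860054 2.5833
```

View pics/w3.png

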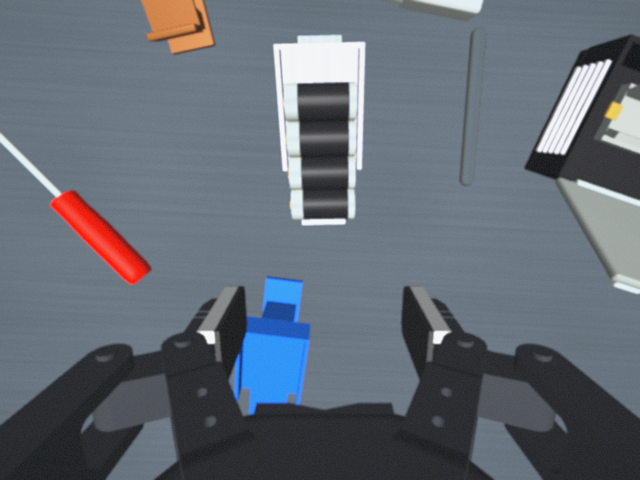

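Run:
```python
from h import *
import pickle
crop(cv2.imread('pics/w3.png'),260,25,120,210,2.85*1,'pics/w3z.png'); crop(cv2.imread('pics/w3.png'),275,120,100,110,5.4,'pics/w3a.png')
c,s=pickle.load(open('w3.pkl','rb'))
print('blue tip',at_z(c,283,278,20))
```

```text
blue tip [431.33460255 291.50408472  20.        ]
```

View pics/w3a.png

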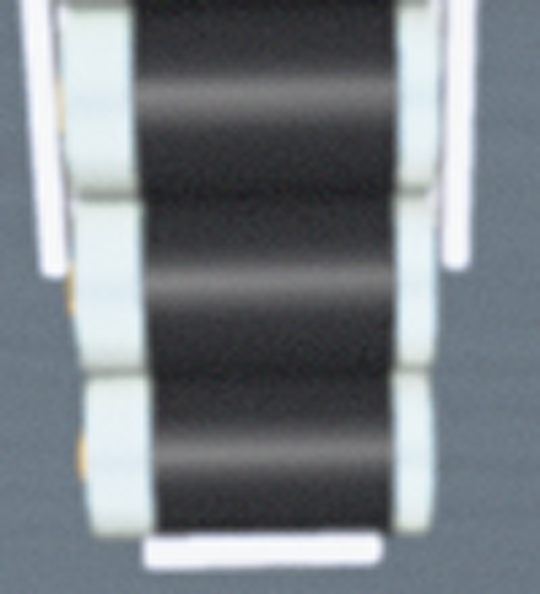

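Run:
```python
from h import *
import pickle
from scipy.optimize import least_squares
c,s=pickle.load(open('w3.pkl','rb'))
px=lambda u,v:(275+u/5.4,120+v/5.4)
def model(p):
    x,y,w,z=p;R=np.array([[np.cos(w),-np.sin(w),0],[np.sin(w),np.cos(w),0],[0,0,1]])
    C=lambda i:np.array([x,y,z])+R@np.array([np.cos(.2),0,np.sin(.2)])*26*(i-1)
    return C,R
lo=[(2,265,372),(3,265,190),(2,110,370),(3,100,192),(2,415,370),(3,415,188)]
def f(p):
    C,R=model(p);r=[]
    for i,u,v in lo:
        o,d=ray(c,*px(u,v));ax=R[:,1];n=np.cross(d,ax);n/=np.linalg.norm(n);D=(o-C(i))@n
        if n[0]>0:D=-D
        r.append(D-13)
    for i,ul,ur,v in [(1,85,434,455),(2,75,437,285),(3,63,439,100)]:
        for sgn,u in((1,ul),(-1,ur)):
            P=C(i)+R[:,1]*25*sgn+R@[-2.,0,11]
            r.append((proj(c,P)[0,0]-px(u,0)[0])*.8)
    return np.array(r+[ (p[3]-49)*1])
r=least_squares(f,[510,259,.06,49],x_scale=[10,10,.1,1]);print(r.x.round(3),f(r.x).round(2))
C,R=model(r.x);print([C(i).round(1) for i in(1,2,3,4)])
for i,z,uv in [(1,0,(0,0))]: print(proj(c,C(1)))
# stop top, z~49
print(at_z(c,*px(150,550),49),at_z(c,*px(380,545),49))
```

```text
[5.11738e+02 2.57718e+02 6.70000e-02 4.91950e+01] [ 0.5  -0.28 -0.13 -0.36  0.55 -0.23  0.23 -0.52  0.15 -0.28  0.22  0.17
  0.2 ]
[array([511.7, 257.7,  49.2]), array([537.2, 259.4,  54.4]), array([562.6, 261.1,  59.5]), array([588. , 262.8,  64.7])]
[[322.84140302 202.37675505]]
[494.55560915 273.42657691  49.        ] [497.13677738 238.37123545  49.        ]
```

Emit:
{"fn": "drive_tool", "kwargs": {
  "commands": [
    {"travel": [0, 0, 0], "spin": 0.9, "jaw": 0.75},
    {"travel": [0, 0, 0], "spin": 0.9, "jaw": 0.75}
  ]
}}

```text
t: 2.8
ee_pos: [500.6, 257.3, 200.6]
orientation: [-0.0, 0.999, 0.034, 0.0]
wrist_force: [0.1, -0.2, -0.3]
opening: 63.8
```

Emit:
{"fn": "drive_tool", "kwargs": {
  "commands": [
    {"travel": [4, 0, -36], "spin": 0, "jaw": 0.75},
    {"travel": [8, 0.4, -72], "spin": 0, "jaw": 0.75},
    {"travel": [11, 0.4, -105], "spin": 0, "jaw": 0.75},
    {"travel": [11, 0.4, -125], "spin": 0, "jaw": 0.75},
    {"travel": [11, 0.4, -140], "spin": 0, "jaw": 0.75},
    {"travel": [11, 0.4, -155], "spin": 0, "jaw": 0.75},
    {"travel": [11, 0.4, -165], "spin": 0, "jaw": 0.75},
    {"travel": [11, 0.4, -168], "spin": 0, "jaw": 0.75},
    {"travel": [11, 0.4, -168], "spin": 0, "jaw": 0.75}
  ]
}}

```text
t: 3.55
ee_pos: [510.9, 258.5, 31.7]
orientation: [0.0, 0.999, 0.034, -0.0]
wrist_force: [-0.3, -0.8, 0.0]
opening: 64.1
```

Run:
```python
from h import *
from cell import arm
im=arm.read_camera('wrist');cv2.imwrite('pics/w4.png',im);s=arm.get_state();print(s['ee_pos'],s['wrist_force'],s['opening'])
im=arm.read_camera('scene');crop(im,340,150,100,90,6,'pics/s4.png')
```

```text
[511.30067471 258.84565833  32.36145843] [-0.39803534 -0.45640297 -0.08204176] 63.81176244694892
```

View pics/w4.png

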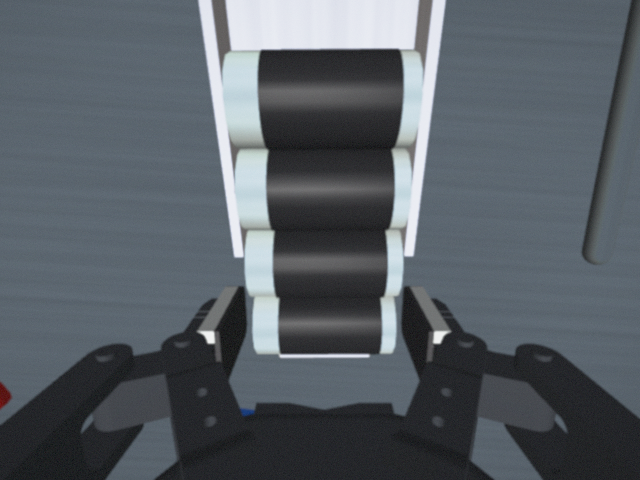

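View pics/s4.png

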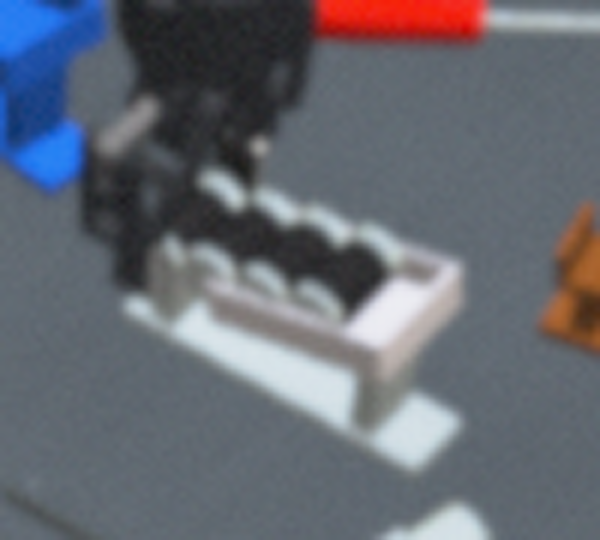

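The fingers stand either side of cell 1: cell ends at 254 and 396, finger tips at 243 and 404. Closing.

Emit:
{"fn": "drive_tool", "kwargs": {
  "commands": [
    {"travel": [0, -0.7, 0], "spin": 0, "jaw": 0.62},
    {"travel": [0, -0.7, 0], "spin": 0, "jaw": 0.5},
    {"travel": [0, -0.7, 0], "spin": 0, "jaw": 0.4},
    {"travel": [0, -0.7, 0], "spin": 0, "jaw": 0.4},
    {"travel": [0, -0.7, 0], "spin": 0, "jaw": 0.4},
    {"travel": [0, -0.7, 0], "spin": 0, "jaw": 0.4}
  ],
  "force": 40
}}

```text
t: 4.15
ee_pos: [511.7, 258.7, 33.2]
orientation: [-0.0, 0.999, 0.034, 0.001]
wrist_force: [-0.9, -1.3, 6.6]
opening: 49.0
```

Emit:
{"fn": "drive_tool", "kwargs": {
  "commands": [
    {"travel": [0, -0.7, 12], "spin": 0, "jaw": 0.4},
    {"travel": [0, -0.7, 30], "spin": 0, "jaw": 0.4},
    {"travel": [0, -0.7, 55], "spin": 0, "jaw": 0.4},
    {"travel": [0, -0.7, 85], "spin": 0, "jaw": 0.4},
    {"travel": [0, -0.7, 120], "spin": 0, "jaw": 0.4},
    {"travel": [0, -0.7, 150], "spin": 0, "jaw": 0.4},
    {"travel": [0, -0.7, 150], "spin": 0, "jaw": 0.4}
  ]
}}

```text
t: 4.73
ee_pos: [513.9, 259.2, 189.1]
orientation: [-0.002, 0.999, 0.034, 0.004]
wrist_force: [1.0, 0.2, -0.6]
opening: 49.5
```

Run:
```python
from h import *
from cell import arm
im=arm.read_camera('wrist');cv2.imwrite('pics/w5.png',im);s=arm.get_state();print(s['t'],s['ee_pos'],s['wrist_force'],s['opening'])
```

```text
4.7833 [512.79743804 258.64197756 186.33372864] [ 0.09343313  0.05544306 -0.93496771] 49.17613251623925
```

View pics/w5.png

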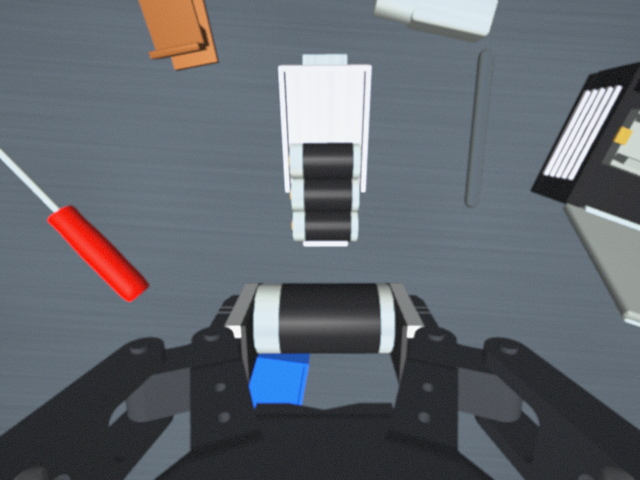

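The cell is held level at (324,318), and the three others have rolled down to the stop (lowest at 325,226). Next I check the cell's offset in the grip and go above the bay.

Emit:
{"fn": "drive_tool", "kwargs": {
  "commands": [
    {"travel": [11, -38, 0], "spin": -3, "jaw": 0.4},
    {"travel": [22, -76, 0], "spin": -6, "jaw": 0.4},
    {"travel": [33, -114, 0], "spin": -9, "jaw": 0.4},
    {"travel": [44, -152, 0], "spin": -12, "jaw": 0.4},
    {"travel": [55, -190, 0], "spin": -15, "jaw": 0.4},
    {"travel": [66, -228, 0], "spin": -18, "jaw": 0.4},
    {"travel": [74, -252, 0], "spin": -19.6, "jaw": 0.4},
    {"travel": [76, -257, 0], "spin": -19.6, "jaw": 0.4},
    {"travel": [76, -257, 0], "spin": -19.6, "jaw": 0.4},
    {"travel": [76, -257, 0], "spin": -19.6, "jaw": 0.4},
    {"travel": [76, -257, 0], "spin": -19.6, "jaw": 0.4}
  ]
}}

```text
t: 5.7
ee_pos: [586.2, 1.8, 181.5]
orientation: [-0.0, 0.991, -0.136, -0.001]
wrist_force: [0.4, 0.2, -1.2]
opening: 49.0
```

Run:
```python
from h import *
from cell import arm
c=arm.calibration('wrist');s=arm.get_state();im=arm.read_camera('wrist');cv2.imwrite('pics/w6.png',im);print(s['t'],s['ee_pos'],s['orientation'],s['wrist_force'],s['opening'])
p=s['ee_pos']
for dz in(14,18,22): print(dz,proj(c,p+[0,0,dz]).round(1))
```

```text
5.7 [586.16935312   1.8292374  181.54011498] [-1.06592915e-04  9.90694645e-01 -1.36101942e-01 -6.08309135e-04] [ 0.37584491  0.23559315 -1.21711535] 49.04690579423404
14 [[321.5 314.8]]
18 [[321.4 320. ]]
22 [[321.3 325.5]]
```

View pics/w6.png

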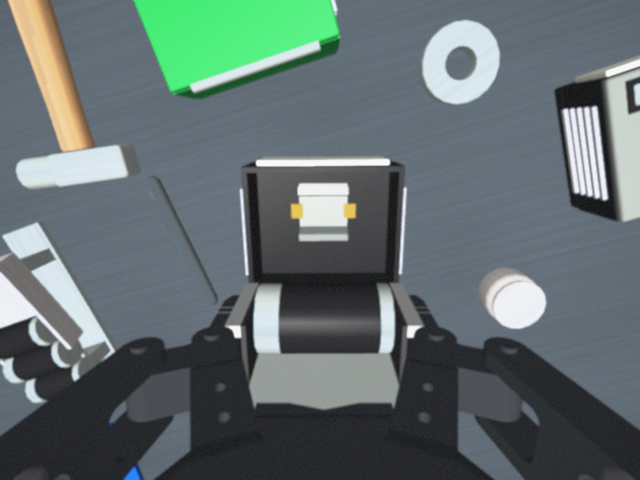

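Run:
```python
from h import *
from cell import arm
crop(cv2.imread('pics/w6.png'),235,150,180,140,4.4,'pics/w6a.png')
c=arm.calibration('wrist')
print(arm.get_state()['ee_pos'])
for x,y,w in[(576.4,4.06,-.2737)]:
    R=np.array([[np.cos(w),-np.sin(w),0],[np.sin(w),np.cos(w),0],[0,0,1]])
    L=np.array([[52,60,54],[52,-60,54],[-52,60,54],[-52,-60,54],[12,23,27],[12,-23,27],[12+13.5,20,22],[12-13.5,20,22.]])
    print(proj(c,L@R.T+[x,y,0]).round(1), ((proj(c,L@R.T+[x,y,0])-[235,150])*4.4).round())
```

```text
[586.30583589   1.96522817 181.70059534]
[[241.1 168. ]
 [405.8 168.1]
 [249.1 298.1]
 [397.6 298.2]
 [295.8 213.4]
 [351.1 213.4]
 [299.5 196.2]
 [300.  227.5]] [[ 27.  79.]
 [751.  80.]
 [ 62. 652.]
 [716. 652.]
 [267. 279.]
 [511. 279.]
 [284. 203.]
 [286. 341.]]
```

View pics/w6a.png

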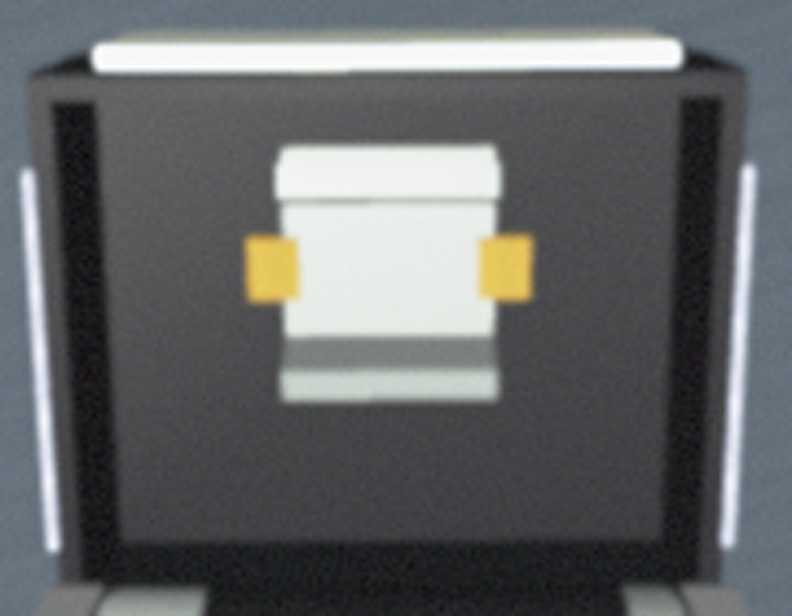

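The cradle floor shows at rows 200-338 of the crop, against 203-341 predicted, so the fit is good to under 1 mm. Going down.

Emit:
{"fn": "drive_tool", "kwargs": {
  "commands": [
    {"travel": [2, 0, -38], "spin": 0, "jaw": 0.4},
    {"travel": [2, 0, -76], "spin": 0, "jaw": 0.4},
    {"travel": [2, 0, -100], "spin": 0, "jaw": 0.4},
    {"travel": [2, 0, -118], "spin": 0, "jaw": 0.4},
    {"travel": [2, 0, -132], "spin": 0, "jaw": 0.4},
    {"travel": [2, 0, -140], "spin": 0, "jaw": 0.4},
    {"travel": [2, 0, -140], "spin": 0, "jaw": 0.4}
  ]
}}

```text
t: 6.33
ee_pos: [587.6, 1.8, 40.3]
orientation: [0.0, 0.991, -0.136, -0.001]
wrist_force: [0.4, -0.6, -1.2]
opening: 49.0
```

Run:
```python
from h import *
from cell import arm
im=arm.read_camera('wrist');cv2.imwrite('pics/w7.png',im);s=arm.get_state();print(s['t'],s['ee_pos'],s['wrist_force'],s['opening'])
im=arm.read_camera('scene');crop(im,250,170,130,130,4.5,'pics/s7.png')
```

```text
6.3833 [588.39236879   1.56971757  41.55102312] [ 0.525683    0.35367581 -0.02539497] 49.5216569947306
```

View pics/w7.png

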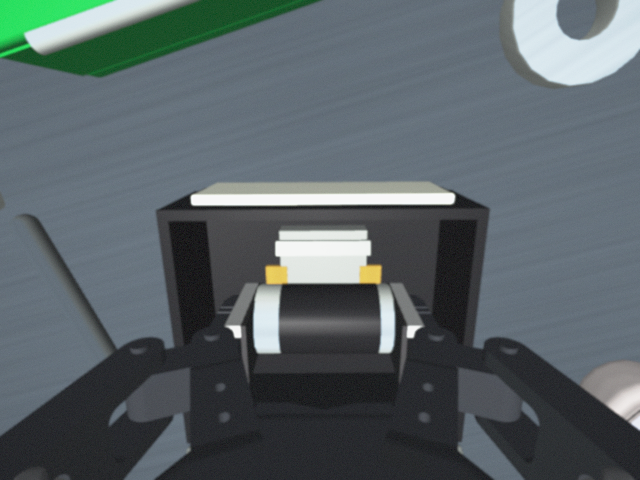

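View pics/s7.png

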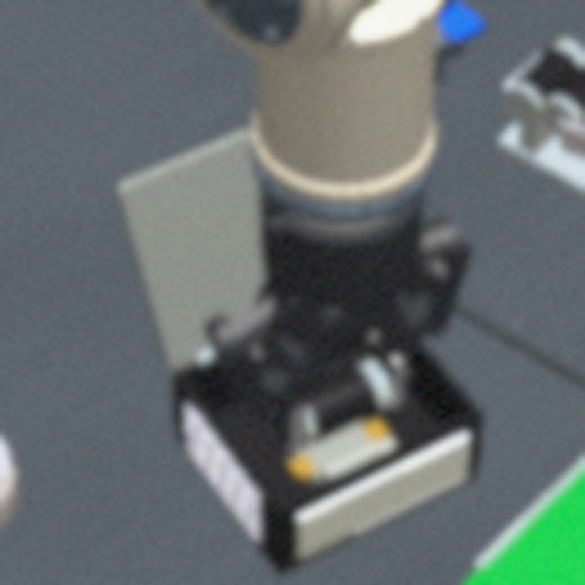

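Emit:
{"fn": "drive_tool", "kwargs": {
  "commands": [
    {"travel": [0, 0, -8], "spin": 0, "jaw": 0.4},
    {"travel": [0, 0, -14], "spin": 0, "jaw": 0.4},
    {"travel": [0, 0, -18], "spin": 0, "jaw": 0.4},
    {"travel": [0, 0, -20], "spin": 0, "jaw": 0.4},
    {"travel": [0, 0, -20], "spin": 0, "jaw": 0.4},
    {"travel": [0, 0, -20], "spin": 0, "jaw": 0.4}
  ]
}}

```text
t: 6.93
ee_pos: [588.9, 0.6, 21.9]
orientation: [0.0, 0.991, -0.137, -0.0]
wrist_force: [1.6, -0.2, -1.0]
opening: 48.9
```

Emit:
{"fn": "drive_tool", "kwargs": {
  "commands": [
    {"travel": [-0.5, 0.5, -1], "spin": 0, "jaw": 0.4},
    {"travel": [-0.5, 0.5, -2], "spin": 0, "jaw": 0.4},
    {"travel": [-0.5, 0.5, -2], "spin": 0, "jaw": 0.4},
    {"travel": [-0.5, 0.5, -2], "spin": 0, "jaw": 0.4}
  ]
}}

```text
t: 7.27
ee_pos: [588.5, 1.2, 20.0]
orientation: [-0.0, 0.991, -0.137, 0.0]
wrist_force: [0.6, 0.1, -1.3]
opening: 49.6
```

Emit:
{"fn": "drive_tool", "kwargs": {
  "commands": [
    {"travel": [0, 0, -1], "spin": 0, "jaw": 0.4},
    {"travel": [0, 0, -1.5], "spin": 0, "jaw": 0.4},
    {"travel": [0, 0, -1.5], "spin": 0, "jaw": 0.4},
    {"travel": [0, 0, -1.5], "spin": 0, "jaw": 0.4}
  ]
}}

```text
t: 7.6
ee_pos: [588.6, 1.2, 18.9]
orientation: [-0.0, 0.991, -0.137, 0.0]
wrist_force: [-2.1, 0.2, 5.5]
opening: 49.1
```

Run:
```python
from h import *
from cell import arm
im=arm.read_camera('wrist');cv2.imwrite('pics/w8.png',im);s=arm.get_state();print(s['t'],s['ee_pos'],s['wrist_force'],s['opening'])
```

```text
7.65 [588.62349134   1.17307588  18.84654185] [-1.26978227 -0.08738657  5.81152966] 49.30083243656715
```

View pics/w8.png

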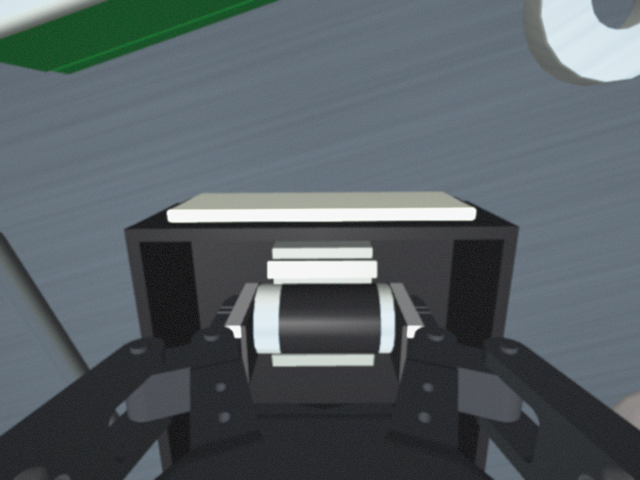

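Contact of 5.5 N comes at the expected height, and the cell lies between the cradle sides (268-377). I release it with a small opening and lift.

Emit:
{"fn": "drive_tool", "kwargs": {
  "commands": [
    {"travel": [0, 0, 0], "spin": 0, "jaw": 0.62},
    {"travel": [0, 0, 0], "spin": 0, "jaw": 0.66},
    {"travel": [0, 0, 0], "spin": 0, "jaw": 0.7},
    {"travel": [0, 0, 0], "spin": 0, "jaw": 0.7},
    {"travel": [0, 0, 5], "spin": 0, "jaw": 0.7},
    {"travel": [0, 0, 15], "spin": 0, "jaw": 0.7},
    {"travel": [0, 0, 35], "spin": 0, "jaw": 0.7},
    {"travel": [0, 0, 65], "spin": 0, "jaw": 0.7},
    {"travel": [0, 0, 100], "spin": 0, "jaw": 0.7},
    {"travel": [0, 0, 140], "spin": 0, "jaw": 0.7},
    {"travel": [0, 0, 160], "spin": 0, "jaw": 0.7},
    {"travel": [0, 0, 160], "spin": 0, "jaw": 0.7}
  ]
}}

```text
t: 8.65
ee_pos: [591.6, 1.2, 184.9]
orientation: [-0.001, 0.991, -0.137, 0.005]
wrist_force: [1.6, -0.6, -0.6]
opening: 60.0
```

Run:
```python
from h import *
from cell import arm
c=arm.calibration('wrist');im=arm.read_camera('wrist');cv2.imwrite('pics/w9.png',im);s=arm.get_state();print(s['t'],s['ee_pos'],s['wrist_force'],s['opening'])
w=-.2737
R=np.array([[np.cos(w),-np.sin(w),0],[np.sin(w),np.cos(w),0],[0,0,1]])
print(proj(c,np.array([[12,25,35],[12,-25,35],[12,0,35]])@R.T+[576.4,4.06,0]))
```

```text
8.7 [590.25187304   1.1928913  182.16093126] [ 0.63914512 -0.59347397  0.14261532] 59.64031356430252
[[294.35203437 222.80242156]
 [355.06881049 222.79195235]
 [324.70366965 222.7981887 ]]
```

View pics/w9.png

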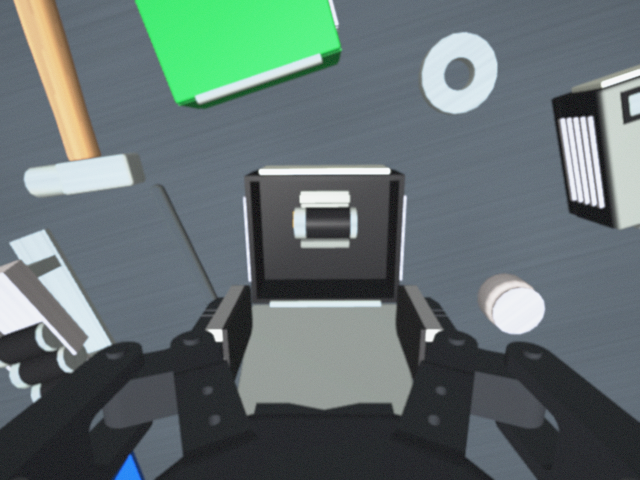

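The cell lies straight in the cradle at (325,223), matching the predicted (324.7,222.8). Now I move behind the lid with the fingers shut.

Emit:
{"fn": "drive_tool", "kwargs": {
  "commands": [
    {"travel": [0, 0, 30], "spin": 0, "jaw": 0.3},
    {"travel": [-20, 5, 48], "spin": 0, "jaw": 0},
    {"travel": [-58, 16, 50], "spin": 0, "jaw": 0},
    {"travel": [-96, 27, 50], "spin": 0, "jaw": 0},
    {"travel": [-134, 37, 50], "spin": 0, "jaw": 0},
    {"travel": [-144, 39.4, 40], "spin": 0, "jaw": 0},
    {"travel": [-144, 39.4, 5], "spin": 0, "jaw": 0},
    {"travel": [-144, 39.4, -30], "spin": 0, "jaw": 0},
    {"travel": [-144, 39.4, -56], "spin": 0, "jaw": 0},
    {"travel": [-144, 39.4, -60], "spin": 0, "jaw": 0},
    {"travel": [-144, 39.4, -60], "spin": 0, "jaw": 0},
    {"travel": [-144, 39.4, -60], "spin": 0, "jaw": 0}
  ]
}}

```text
t: 9.7
ee_pos: [444.6, 40.6, 118.9]
orientation: [0.0, 0.991, -0.137, -0.0]
wrist_force: [0.5, 0.2, -0.1]
opening: -0.3
```

Run:
```python
from h import *
from cell import arm
im=arm.read_camera('wrist');cv2.imwrite('pics/w10.png',im);s=arm.get_state();print(s['t'],s['ee_pos'],s['wrist_force'],s['opening'])
im=arm.read_camera('scene');crop(im,230,130,140,140,4.2,'pics/s10.png')
```

```text
9.75 [445.31218021  40.62781975 119.53041524] [ 0.01517786 -0.34068634  0.44871533] 0.09054500575990167
```

View pics/w10.png

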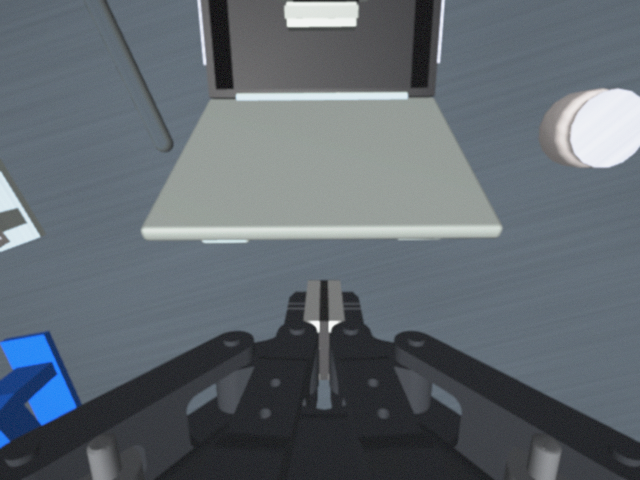

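View pics/s10.png

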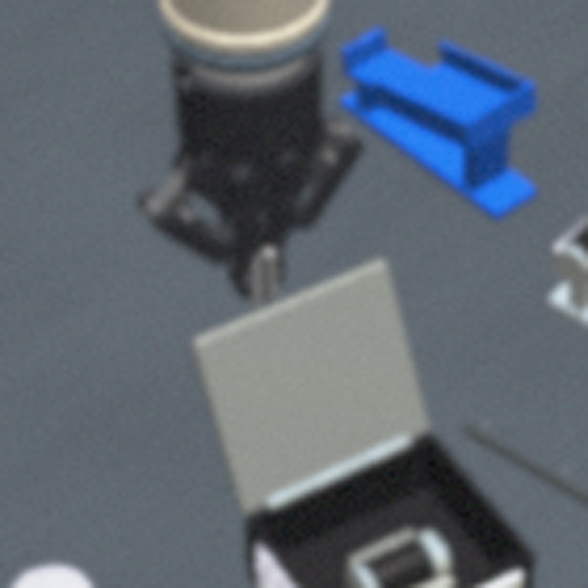

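The fingertips (323,285) are centred behind the lid, between the catches (225 and 418, row 240). I compute the arc to follow.

Run:
```python
from h import *
from cell import arm
p=arm.get_state()['ee_pos']
ex=np.array([.9628,-.2703]);ey=np.array([.2703,.9628]);O=np.array([576.4,4.06])
r=p[:2]-O;print('lamp',r@ex,r@ey,p[2])
a0=np.r_[np.arange(2.01,0.0,-.13),0]
for a in a0:
    d=78
    if a>1.57: x=-52+104*np.cos(a)-6*np.sin(a)-11; z=54+d*np.sin(a)
    else: x=-52+d*np.cos(a)-6*np.sin(a)-11; z=54+d*np.sin(a)+6*np.cos(a)
    w=O+ex*x
    print(round(a,2),(np.r_[w,z]-p).round(1),round(x,1),round(z,1))
```

```text
lamp -135.8828708491393 -0.14242115495628838 119.7959417266654
2.01 [22.4 -6.1  4.8] -112.7 124.6
1.88 [34.2 -9.5  8.5] -100.4 128.3
1.75 [ 46.7 -13.   11. ] -87.4 130.8
1.62 [ 59.5 -16.6  12.1] -74.1 131.9
1.49 [ 70.5 -19.6  12.4] -62.7 132.2
1.36 [ 80.3 -22.4  11.7] -52.5 131.5
1.23 [ 89.9 -25.1   9.7] -42.6 129.5
1.1 [ 99.1 -27.7   6.4] -33.0 126.2
0.97 [107.9 -30.1   1.9] -23.9 121.7
0.84 [116.  -32.4  -3.7] -15.4 116.1
0.71 [123.4 -34.5 -10.4] -7.8 109.4
0.58 [129.9 -36.3 -18. ] -1.0 101.8
0.45 [135.3 -37.8 -26.5] 4.6 93.3
0.32 [139.7 -39.1 -35.6] 9.2 84.2
0.19 [142.9 -40.  -45.2] 12.5 74.6
0.06 [144.8 -40.5 -55.1] 14.5 64.7
0.0 [145.3 -40.6 -59.8] 15.0 60.0
```

Emit:
{"fn": "drive_tool", "kwargs": {
  "commands": [
    {"travel": [14, -4, 4], "spin": 0, "jaw": 0},
    {"travel": [24, -6.5, 6], "spin": 0, "jaw": 0},
    {"travel": [34, -9.5, 8], "spin": 0, "jaw": 0},
    {"travel": [46, -13, 11], "spin": 0, "jaw": 0},
    {"travel": [59, -16.5, 12], "spin": 0, "jaw": 0},
    {"travel": [70, -19.5, 12.5], "spin": 0, "jaw": 0},
    {"travel": [80, -22.5, 12], "spin": 0, "jaw": 0},
    {"travel": [90, -25, 10], "spin": 0, "jaw": 0},
    {"travel": [90, -25, 10], "spin": 0, "jaw": 0}
  ]
}}

```text
t: 10.55
ee_pos: [536.6, 15.1, 128.3]
orientation: [-0.0, 0.991, -0.137, 0.001]
wrist_force: [0.6, -0.4, -0.7]
opening: 0.2
```

Run:
```python
from h import *
from cell import arm
s=arm.get_state();print(s['t'],s['ee_pos'],s['wrist_force'],s['opening'])
im=arm.read_camera('scene');crop(im,230,130,140,140,4.2,'pics/s11.png')
```

```text
10.55 [536.57398391  15.0598161  128.32616123] [ 0.62353218 -0.42328202 -0.74025001] 0.1876702184549134
```

View pics/s11.png

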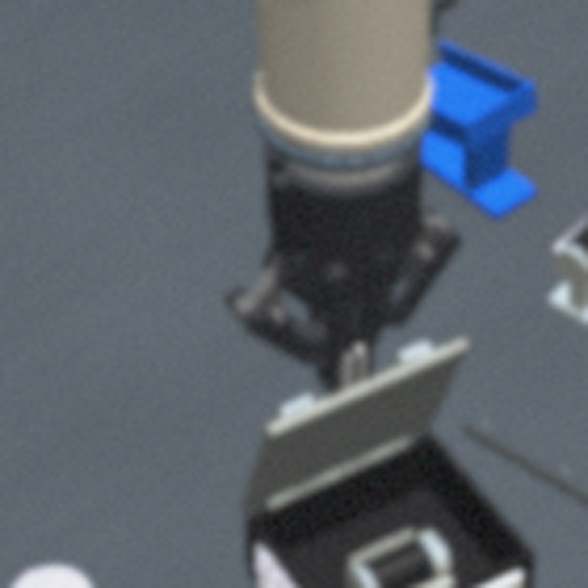

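Emit:
{"fn": "drive_tool", "kwargs": {
  "commands": [
    {"travel": [9, -2.5, -3.5], "spin": 0, "jaw": 0},
    {"travel": [18, -5, -8], "spin": 0, "jaw": 0},
    {"travel": [26, -7.5, -13.5], "spin": 0, "jaw": 0},
    {"travel": [33.5, -9.5, -20.5], "spin": 0, "jaw": 0},
    {"travel": [40, -11.5, -28], "spin": 0, "jaw": 0},
    {"travel": [45.5, -13, -36.5], "spin": 0, "jaw": 0},
    {"travel": [50, -14, -45.5], "spin": 0, "jaw": 0},
    {"travel": [53, -15, -55], "spin": 0, "jaw": 0},
    {"travel": [55, -15.5, -64], "spin": 0, "jaw": 0},
    {"travel": [55, -15.5, -67], "spin": 0, "jaw": 0},
    {"travel": [55, -15.5, -67], "spin": 0, "jaw": 0}
  ]
}}

```text
t: 11.52
ee_pos: [588.9, 0.0, 60.5]
orientation: [0.0, 0.991, -0.137, -0.001]
wrist_force: [0.5, -1.5, -0.4]
opening: 0.1
```

Run:
```python
from h import *
from cell import arm
s=arm.get_state();print(s['t'],s['ee_pos'],s['wrist_force'],s['opening'])
im=arm.read_camera('wrist');cv2.imwrite('pics/w12.png',im)
im=arm.read_camera('scene');crop(im,230,130,140,160,3.7,'pics/s12.png')
```

```text
11.5167 [5.88880542e+02 4.36165793e-02 6.04628332e+01] [ 0.45073681 -1.50496141 -0.35596693] 0.06577925980330644
```

View pics/w12.png

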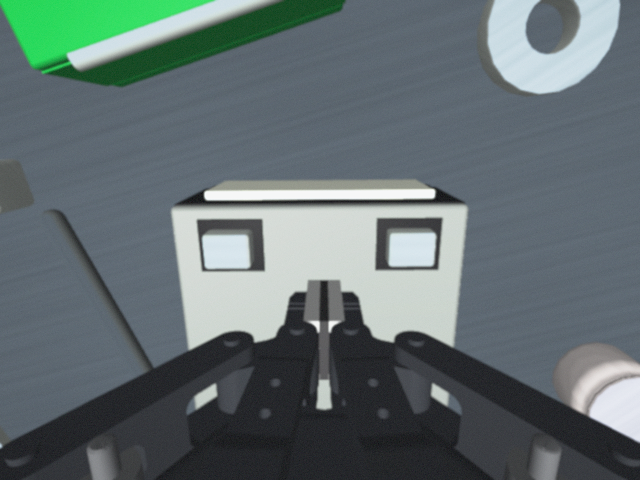

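View pics/s12.png

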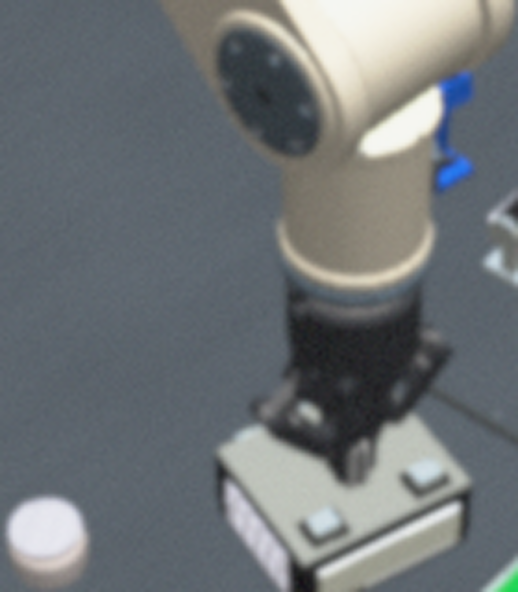

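The lid is nearly shut. I push it down to contact.

Emit:
{"fn": "drive_tool", "kwargs": {
  "commands": [
    {"travel": [0, 0, -1], "spin": 0, "jaw": 0},
    {"travel": [0, 0, -2], "spin": 0, "jaw": 0},
    {"travel": [0, 0, -2.5], "spin": 0, "jaw": 0},
    {"travel": [0, 0, -2.5], "spin": 0, "jaw": 0}
  ]
}}

```text
t: 11.95
ee_pos: [589.1, 0.2, 59.9]
orientation: [0.0, 0.991, -0.137, -0.0]
wrist_force: [-3.8, -0.7, 11.4]
opening: -0.2
```

11 N at the shut height: the lid is closed. Next is the left catch at (620.8, 29.0).

Emit:
{"fn": "drive_tool", "kwargs": {
  "commands": [
    {"travel": [0, 0, 15], "spin": 0, "jaw": 0},
    {"travel": [5, 5, 35], "spin": 0, "jaw": 0},
    {"travel": [25, 22, 35], "spin": 0, "jaw": 0},
    {"travel": [31.8, 28.9, 35], "spin": 0, "jaw": 0},
    {"travel": [31.8, 28.9, 25], "spin": 0, "jaw": 0},
    {"travel": [31.8, 28.9, 20], "spin": 0, "jaw": 0},
    {"travel": [31.8, 28.9, 20], "spin": 0, "jaw": 0}
  ]
}}

```text
t: 12.53
ee_pos: [618.5, 28.6, 76.3]
orientation: [0.001, 0.991, -0.137, -0.002]
wrist_force: [-0.8, -0.6, -0.2]
opening: 0.0
```

Run:
```python
from h import *
from cell import arm
s=arm.get_state();c=arm.calibration('wrist');print(s['t'],s['ee_pos'],s['wrist_force'],s['opening'])
im=arm.read_camera('wrist');cv2.imwrite('pics/w13.png',im)
print(proj(c,[s['ee_pos'],[601.3,-40.3,70],[620.8,29,70]]))
```

```text
12.5333 [618.51950162  28.57417042  76.2533386 ] [-0.80993058 -0.60631433 -0.1519881 ] 0.03342379448204177
[[321.66106846 298.7241259 ]
 [482.97006678 288.05343682]
 [319.3697627  288.03280739]]
```

View pics/w13.png

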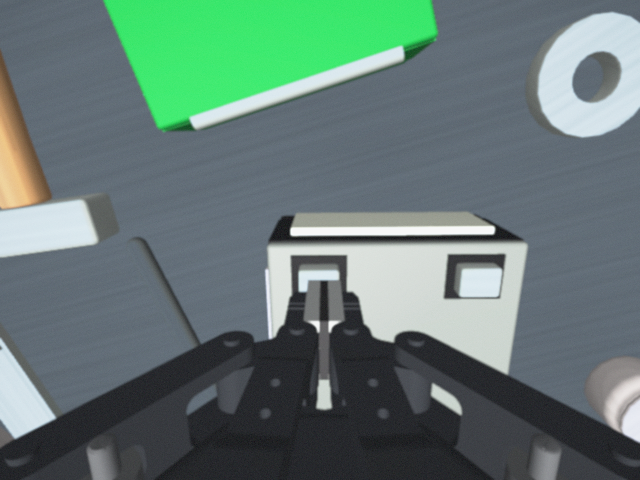

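The left catch (319,279) shows a little ahead of the tip, so I shift about 3 mm along +x and press in small steps.

Emit:
{"fn": "drive_tool", "kwargs": {
  "commands": [
    {"travel": [3, -0.8, 0], "spin": 0, "jaw": 0},
    {"travel": [3, -0.8, -4], "spin": 0, "jaw": 0},
    {"travel": [3, -0.8, -6], "spin": 0, "jaw": 0},
    {"travel": [3, -0.8, -8], "spin": 0, "jaw": 0},
    {"travel": [3, -0.8, -8], "spin": 0, "jaw": 0}
  ]
}}

```text
t: 13.0
ee_pos: [623.9, 28.0, 70.5]
orientation: [0.0, 0.991, -0.137, -0.0]
wrist_force: [-0.1, -0.9, 0.3]
opening: -0.1
```

Emit:
{"fn": "drive_tool", "kwargs": {
  "commands": [
    {"travel": [0, 0, -1.5], "spin": 0, "jaw": 0},
    {"travel": [0, 0, -3], "spin": 0, "jaw": 0},
    {"travel": [0, 0, -4.5], "spin": 0, "jaw": 0},
    {"travel": [0, 0, -6], "spin": 0, "jaw": 0},
    {"travel": [0, 0, -6], "spin": 0, "jaw": 0}
  ]
}}

```text
t: 13.42
ee_pos: [624.3, 28.1, 65.6]
orientation: [0.0, 0.991, -0.137, 0.0]
wrist_force: [-2.6, 0.2, 5.1]
opening: -0.1
```

Emit:
{"fn": "drive_tool", "kwargs": {
  "commands": [
    {"travel": [0, 0, -1], "spin": 0, "jaw": 0},
    {"travel": [0, 0, -2], "spin": 0, "jaw": 0},
    {"travel": [0, 0, -3], "spin": 0, "jaw": 0},
    {"travel": [0, 0, -4], "spin": 0, "jaw": 0},
    {"travel": [0, 0, -4], "spin": 0, "jaw": 0}
  ]
}}

```text
t: 13.83
ee_pos: [624.3, 28.1, 61.8]
orientation: [0.0, 0.991, -0.137, 0.0]
wrist_force: [-2.9, -1.1, 8.2]
opening: -0.0
```

Emit:
{"fn": "drive_tool", "kwargs": {
  "commands": [
    {"travel": [0, 0, -1], "spin": 0, "jaw": 0},
    {"travel": [0, 0, -2], "spin": 0, "jaw": 0},
    {"travel": [0, 0, -2], "spin": 0, "jaw": 0}
  ]
}}

```text
t: 14.08
ee_pos: [624.4, 28.1, 61.4]
orientation: [0.0, 0.991, -0.137, 0.0]
wrist_force: [-7.9, -1.1, 22.7]
opening: 0.3
```

A hard stop at 22.7 N and z 61.4: the left catch is home. Now the right one.

Emit:
{"fn": "drive_tool", "kwargs": {
  "commands": [
    {"travel": [0, 0, 8], "spin": 0, "jaw": 0},
    {"travel": [0, 0, 30], "spin": 0, "jaw": 0},
    {"travel": [-10, -35, 30], "spin": 0, "jaw": 0},
    {"travel": [-19.5, -69.3, 30], "spin": 0, "jaw": 0},
    {"travel": [-19.5, -69.3, 22], "spin": 0, "jaw": 0},
    {"travel": [-19.5, -69.3, 18], "spin": 0, "jaw": 0},
    {"travel": [-19.5, -69.3, 18], "spin": 0, "jaw": 0},
    {"travel": [-19.5, -69.3, 18], "spin": 0, "jaw": 0}
  ]
}}

```text
t: 14.75
ee_pos: [604.8, -40.4, 76.6]
orientation: [-0.0, 0.991, -0.137, -0.0]
wrist_force: [0.6, -0.2, -0.1]
opening: 0.2
```

Run:
```python
from h import *
from cell import arm
s=arm.get_state();c=arm.calibration('wrist');print(s['t'],s['ee_pos'],s['wrist_force'],s['opening'])
im=arm.read_camera('wrist');cv2.imwrite('pics/w14.png',im)
```

```text
14.75 [604.76402455 -40.40299026  76.63000401] [ 0.62184644 -0.2107873  -0.06200701] 0.24013583753236933
```

View pics/w14.png

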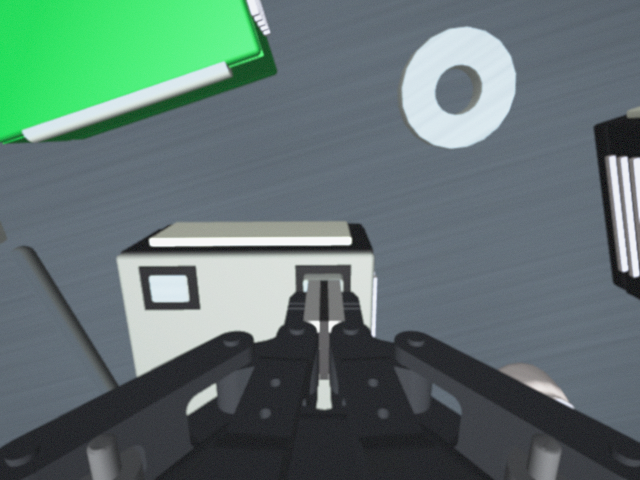

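The left catch (168,289) looks sunk into the lid, and the tip is over the right catch. Pressing.

Emit:
{"fn": "drive_tool", "kwargs": {
  "commands": [
    {"travel": [0, 0, -4], "spin": 0, "jaw": 0},
    {"travel": [0, 0, -6], "spin": 0, "jaw": 0},
    {"travel": [0, 0, -8], "spin": 0, "jaw": 0},
    {"travel": [0, 0, -10], "spin": 0, "jaw": 0},
    {"travel": [0, 0, -12], "spin": 0, "jaw": 0},
    {"travel": [0, 0, -13.5], "spin": 0, "jaw": 0},
    {"travel": [0, 0, -15], "spin": 0, "jaw": 0},
    {"travel": [0, 0, -15], "spin": 0, "jaw": 0}
  ]
}}

```text
t: 15.47
ee_pos: [604.8, -40.6, 62.3]
orientation: [-0.0, 0.991, -0.137, 0.0]
wrist_force: [-1.7, 2.4, 5.4]
opening: -0.1
```

Emit:
{"fn": "drive_tool", "kwargs": {
  "commands": [
    {"travel": [0, 0, -1], "spin": 0, "jaw": 0},
    {"travel": [0, 0, -2], "spin": 0, "jaw": 0},
    {"travel": [0, 0, -2], "spin": 0, "jaw": 0}
  ]
}}

```text
t: 15.72
ee_pos: [605.0, -40.6, 61.5]
orientation: [-0.0, 0.991, -0.137, 0.0]
wrist_force: [-5.2, 1.6, 19.2]
opening: -0.0
```

Emit:
{"fn": "drive_tool", "kwargs": {
  "commands": [
    {"travel": [0, 0, -0.5], "spin": 0, "jaw": 0},
    {"travel": [0, 0, -0.5], "spin": 0, "jaw": 0},
    {"travel": [0, 0, 6], "spin": 0, "jaw": 0},
    {"travel": [0, 0, 30], "spin": 0, "jaw": 0},
    {"travel": [-15, 16, 60], "spin": 0, "jaw": 0},
    {"travel": [-40, 28, 90], "spin": 0, "jaw": 0},
    {"travel": [-58, 30, 110], "spin": 0, "jaw": 0},
    {"travel": [-58, 30, 110], "spin": 0, "jaw": 0},
    {"travel": [-58, 30, 110], "spin": 0, "jaw": 0}
  ]
}}

```text
t: 16.47
ee_pos: [547.2, -10.8, 171.1]
orientation: [-0.0, 0.991, -0.136, 0.001]
wrist_force: [-0.8, -1.8, -1.0]
opening: 0.2
```

Run:
```python
from h import *
from cell import arm
s=arm.get_state();c=arm.calibration('wrist');print(s['t'],s['ee_pos'],s['wrist_force'])
im=arm.read_camera('wrist');cv2.imwrite('pics/w15.png',im)
im=arm.read_camera('scene');cv2.imwrite('pics/s15.png',im);crop(im,180,180,260,210,3,'pics/s15c.png')
im=arm.read_camera('top');cv2.imwrite('pics/t15.png',im)
```

```text
16.4667 [547.19678305 -10.82344504 171.14116449] [-0.84995832 -1.75194371 -1.02231963]
```

View pics/w15.png

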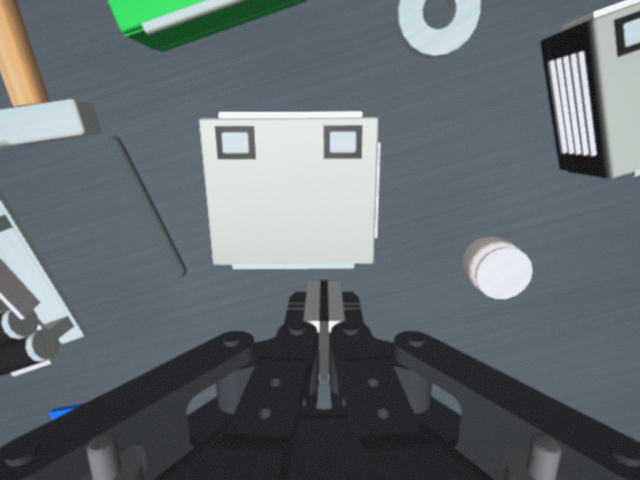

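View pics/s15c.png

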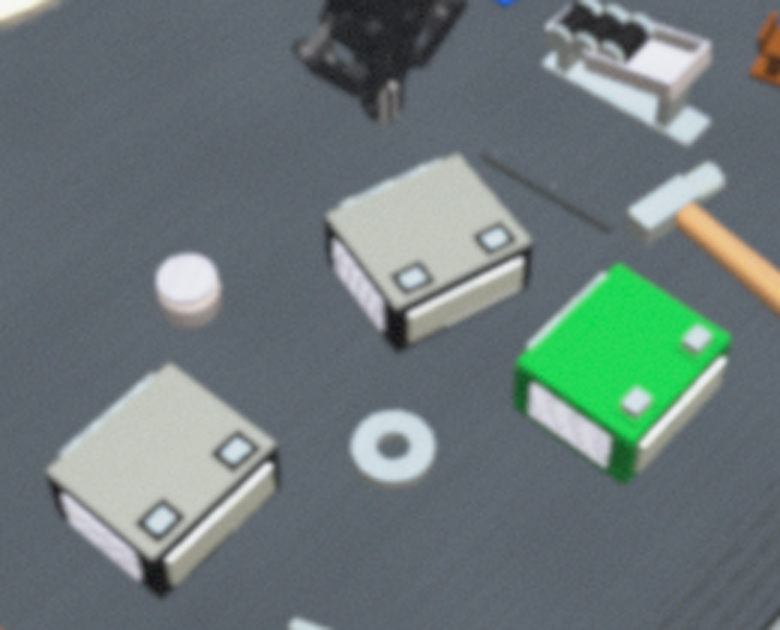

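View pics/t15.png

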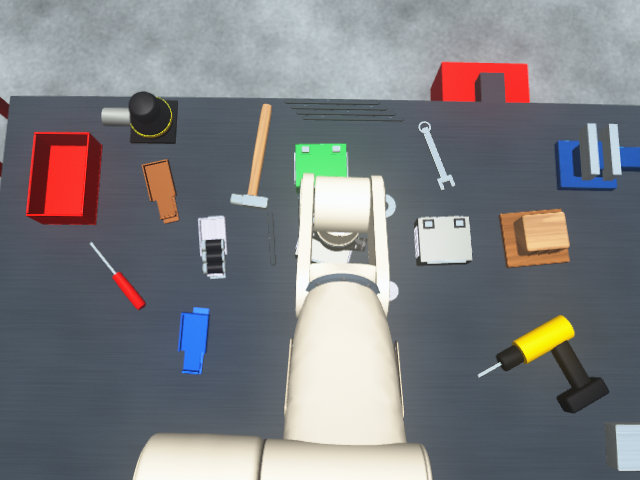

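The lamp now looks like the shut one: lid flat, both catches flush (236,142 and 343,142 in the wrist view). The three remaining cells lie at the rack's stop and nothing else has moved. Handing in.

Run:
```python
from cell import arm
print(arm.job_done())
```

```text
the job is handed in; nothing more can be done
None
```

The job is handed in, at about 16.6 s of the 64 s allowed; no verdict was reported.

**What I did:**
- I took the lowest cell from the aluminium rack by its ends, and the other three rolled down to the stop.
- I laid the cell in the open lamp's cradle. It showed within about 1 px of where a properly seated cell should appear.
- I swung the lid shut from behind and pushed it down to 11 N at its shut height.
- I pressed the left catch, then the right, each to a hard stop at 61.4–61.5 mm with 19–23 N (about 9 N is needed).

**Last checks:**
- In the final pictures the lid is flat and both catches look as far down as those on the other lamp.
- The three remaining cells are at the stop, and the other lamp and everything I could see on the bench are unmoved. The arm partly hid the flange and tin in the top view, but the scene view shows both in place.
- The gripper is clear of everything.
- **One disagreement:** above the left catch, the wrist view showed the catches about 3–4 mm farther along +x than I had computed. I shifted the press points by about 3 mm, and both catches then went down to a firm stop.
- The first two move calls were refused for missing values, before anything had moved.

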